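Take the air filter out of a bench engine for cleaning

ROBOT

A 7-joint arm with a two-finger parallel gripper is mounted at the origin on the work surface. World frame = base frame: x ahead of the robot, y to its left, z up, the work surface at z = 0. Lengths are in m, angles in degrees, forces in N, time in s.
With the tool pointing down it reaches from about 0.425 to 0.875 m from the base axis. Payload 4.7 kg.
Tool frame: the origin (TCP) lies on the front face of the gripper's body, between the roots of the fingers; the fingertips stand 70 mm ahead of it and the grasp point (between the pads) lies 51 mm ahead of it (tip_extent is the distance from the TCP to the fingertips, in m); z points along the fingers, y is the direction in which the jaws open and shut (so a half turn about z gives the same grasp; the last joint's range is limited). The gripper opens to 87 mm and grips with 3 to 60 N. Pads are 19 mm wide; open, the fingers measure 117 mm over their backs; the gripper's body (75 mm by 190 mm) begins 51 mm behind the grasp point.
Start: joints at [-76.026, 18.392, -4.016, 83.108, 1.295, 78.541, -3.26], TCP at [0.148, 0.633, 0.292] pointing down, gripper open.
Joint ranges: [-163.93, 163.93], [-17.29, 119.83], [-79.2, 71.16], [3.27, 140.29], [-89.18, 269.18], [5.43, 117.66], [-154.24, 154.24]. Speed limits (degrees/s): [147.25, 147.25, 180, 180, 180, 180, 180].

INTERFACE

Orientations are given as [roll, pitch, yaw] about the fixed x, y, z axes, in that order (R = Rz(yaw) Ry(pitch) Rx(roll)).
In Python, from cell import * gives the robot as it stands.
- The arm moves only by the tool carry_out, never from a script. Its argument "increments" is text: rows parted by semicolons, each of 7 numbers parted by spaces: the opening, from 0 (shut) to 1 (fully open), then the shift along the tool's x, y, z in m, then the turn, a rotation vector about the tool's x, y, z in degrees. A call has 1 to 20 rows; each row shifts and turns the pose as measured when the row begins, along the tool's axes as they then stand; what a row does not reach is not made up. A row lasts 1/8 s, in which the tool goes at most 62.5 mm and 10.7 degrees, less where a joint would pass 70% of its speed; a pose out of reach is approached as far as the arm can. A call is refused whole if a number of a shift passes 0.0625 or a number of a turn 10.7, either way. A call with a gripper value outside its range is refused whole. The fingers move at their own pace and stop on an object; "force" is the grip in N (left out, the last holds). Time passes only in rows, so rows that do not move let the fingers close. It gives the time, the measured TCP pose, the force and the opening at its end, in the units of the state.
- get_obs(): the state, without advancing time (a new reading comes with each control period).
- read_camera(name): name is "scene" or "top" or "wrist"; returns a dict with "img" (384x512x3 uint8, blue, green, red), "fx", "fy", "cx", "cy" (pixels), "k1" (the pictures are not rectified: a ray, as slopes to the right and down, at radius r is drawn at 1 + k1 r^2 times it, then the intrinsics apply), "world_from_camera" (4x4, takes a point from camera to world coordinates). Camera axes: x right, y down, z forward; pixel columns grow to the right and rows downward; lengths in m; the calibration is good to about 2 mm. A picture is of the moment at which its call begins. There is no depth.
- sign_off(): hands the job in, once; it reports no verdict.
Trained networks look in a picture, given as the dict that the camera call returned (one of the last four; its "shot" number tells which), for a name from the list of things; names that differ only in an ending like _2 or _b are one class to them, and where a whole thing is asked for, a point or a joint stands for the part that bears it (a point fixed in the world has none). Each returns a list of dicts, best first, with "confidence" (0 to 1); they miss things now and then, are a little off and sometimes report something else, mostly with a low value. They report only what shows in the picture. A call takes as long as a camera call.
- masks_of(target, picture): "pixels" (384x512 bool, what is visible of it) and "bbox" ([left, top, right, bottom] in pixels, round what is visible of it).
The state is a dict: "time_s": time; "qpos": joint angles; "joint_velocities": joint speeds; "effort": joint torques, N m; "tool_pos": TCP position; "tool_rot": TCP orientation; "force": force on the tool from outside, world axes, zero at the start; "wrist_torque": the same for the moment, N m; "grip_width": finger opening in m.
Only numpy, scipy, OpenCV 4.12 (cv2) and the standard library are available. Lean on these libraries where they do the work, as an engineer would, in place of code of your own. Each camera call takes 0.05 s, during which the arm holds its last target.

TASK

Take the air filter out of the engine's air cleaner for cleaning: swing the steel latch lever on the front of the air-cleaner box down until it hangs well clear of the lid, then open the lid right back, past upright, so that it stays open by itself, and force neither of them. Lift the filter cartridge out by its grip and set it down flat in the steel tray, grip upwards, without dropping it. Leave the lid open and the latch down, and do not disturb the screwdriver, spanner, piston and spark plug lying close by.

Things in the scene. Friction and masses are not known exactly. Their poses are not given: they have to be found in the camera images.
- engine: Small red and aluminium engine, fixed, 250 mm high. Origin: on the bench under the middle of its air-cleaner box; +x from box to engine block, z up. In this frame (mm) the grey box, open at the top, spans x -55 to 55, y -80 to 80, z 75 to 140, walls and floor 4 thick. The engine proper begins at x 105 (carburettor, to z 156) and x 180 (up to z 250).
- latch (a joint): Angle of the steel latch lever: 0 shut; grows as its upper end swings out to the front (-x of the engine) and down about its pin, to a stop at 2.2. Stiff (2 to 4 N at its end), stays where it is left. Shut, its hook lies over the flange in the middle of the lid's front edge and the lid rises 0.03 rad at most; it is clear of the lid from 0.5.
- latch_pin (a point): Middle of the lever's hinge pin, which lies along the engine's y; fixed at x -70, y 0, z 115 mm of the engine. The lever is a 4 mm strap 34 to 40 mm wide: upright, 10 to 14 mm in front of the pin, up to 40 mm above it (hook), then a tail leaning outwards by 29 degrees.
- latch_tip (a point): Middle of the lever's rolled free end (10 mm thick, 40 mm along the engine's y). Shut: 35 mm in front of the pin and 81 mm above it, 23 mm above the lid's top. Between the tail and the lid's front wall (engine x -60) is a gap of 27 mm at the height of the lid's top (z 173): a shut fingertip from above goes in there and can push the tail out and down.
- lid (a joint): Angle of the lid: 0 shut; grows as its front edge rises and swings back towards the engine; 1.57 upright, stop at 1.9. The hinge is free (about 1 N at a lip lifts it): let go before upright the lid falls shut, past upright it rests on its stop.
- lid_hinge (a point): Middle of the lid's hinge line, which lies along the engine's y; fixed at x 60, y 0, z 145 mm of the engine. The lid is a black shell open below, 120 mm (x) by 166 mm (y), 28 mm high, from z 145 to 173 of the engine when shut; top 5 mm, walls 4 mm thick.
- lid_lip (a point): Middle of the outer edge of the +y one of the lid's two finger lips: 137 mm in front of the hinge line, 8 mm above it, 57 mm to +y when shut. Lips: 5 mm thick tongues, 50 mm wide (y 32 to 82 and -82 to -32), jutting 19 mm from the foot of the lid's front wall, sloping up outwards by 17 degrees, free below: a fingertip tilted 35 to 45 degrees comes under from the front.
- filter_grip (a point): Grip of the loose filter cartridge (about 140 g): an upright fin 40 mm along the cartridge's x, 12 mm thick along its y, 40 mm high. The point is 54 mm above the cartridge's underside, 18 mm below the fin's top. Frame with paper pleats: 90 mm (x) by 138 mm (y), 32 mm high. It stands on the box floor (z 79 of the engine), axes as the engine's, 6 mm play all round.
- filter: The same filter cartridge; origin in the middle of its underside, z up through the grip.
- tray: Empty shallow steel tray, 260 mm (x) by 220 mm (y), walls 32 mm high and 3 mm thick, floor 3 mm, fixed. Origin on the bench under its middle, z up.
- screwdriver: Bystander: screwdriver, 200 mm, lying beside the box; origin in its middle.
- spanner: Bystander: spanner, 180 mm, lying in front of the box; origin in its middle.
- piston: Bystander: aluminium piston, 52 mm across, 50 mm high, beyond the tray; origin under it.
- sparkplug: Bystander: spark plug standing beyond the tray, 66 mm high; origin under it.

How it is judged:
By the outcome, as a careful person would: the job done as asked, in the order asked, and still so for the second after the job is handed in, with the robot touching nothing.
It also fails if it takes over 70 s, if anything falls off the work surface, if the arm or the gripper's body presses on something with over 40 N, if the wrist force passes 120 N, or if a joint passes its speed limit or range.

## Working session

There is one attempt and no reset: what is moved stays moved. The work goes in short steps, Python scripts to look and compute and a tool call to move; the robot and the scene stay as the last step left them, time stands still between calls to the robot, and variables do not carry over. Pictures are saved under pics/ and viewed, and the job is handed in when it is done.

Besides the shell and the picture viewer there is one more tool, called after "Emit:" as name(argument=value, ...) on one line, values as JSON. carry_out: Moves the arm, as the interface text tells. Its arguments: {"type":"object","properties":{"increments":{"type":"string"},"force":{"type":"number"}},"required":["increments"]}

```bash
ls; mkdir -p pics
python3 - <<'E'
from cell import *
import cv2
o=get_obs();print(o)
for n in("scene","top","wrist"):
    p=read_camera(n);cv2.imwrite(f"pics/a_{n}.png",p["img"]);print(n,p["fx"],p["cx"],p["cy"],p["k1"],p["world_from_camera"].round(3).tolist() if hasattr(p["world_from_camera"],'round') else p["world_from_camera"])
E
```

```text
pics
{'time_s': 0.0, 'qpos': array([-76.02708938,  18.44100376,  -4.01440686,  83.17496567,
         1.29499905,  78.54209125,  -3.2592987 ]), 'joint_velocities': array([ 0.0864785 , -0.03984309,  0.00340738,  0.00107703, -0.02682803,
        0.0220727 , -0.04423191]), 'effort': array([ 3.43779884e-04, -4.91285706e+01, -4.03736411e-01, -3.12531388e+01,
       -6.39723195e-02,  4.39381355e-02,  1.66227560e-04]), 'tool_pos': array([0.14799959, 0.63248819, 0.29113865]), 'tool_rot': array([-1.79887180e+02,  6.16670717e-03,  1.66836481e+02]), 'force': array([ 0.86047057, -0.05992317, -0.29916517]), 'wrist_torque': array([-0.03006589,  0.0024894 , -0.02494172]), 'grip_width': 0.08683145849512021}
scene 497.7667465417551 255.04052239527073 196.3516238557787 -0.10064943647046373 [[-0.288, 0.617, -0.732, 1.422], [0.958, 0.19, -0.216, 0.219], [0.006, -0.763, -0.646, 0.859], [0.0, 0.0, 0.0, 1.0]]
top 421.77440510488583 255.3651243056054 190.87880007412002 -0.11355070207624508 [[-0.0, -0.986, 0.164, 0.456], [-1.0, -0.001, -0.004, 0.0], [0.004, -0.164, -0.986, 1.133], [0.0, 0.0, 0.0, 1.0]]
wrist 338.4934807428675 256.9139120825366 190.30415920554583 0.0027638566148678804 [[0.227, 0.928, 0.294, 0.068], [0.974, -0.216, -0.071, 0.651], [-0.002, 0.302, -0.953, 0.383], [0.0, 0.0, 0.0, 1.0]]
```

View pics/a_scene.png

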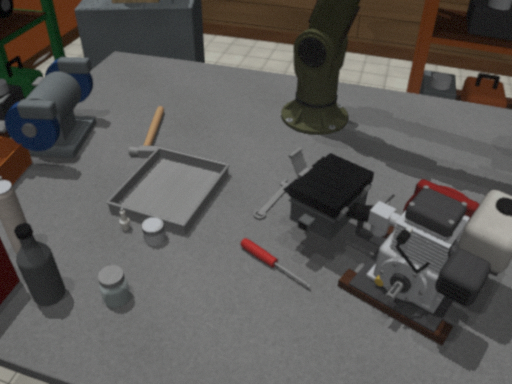

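View pics/a_top.png

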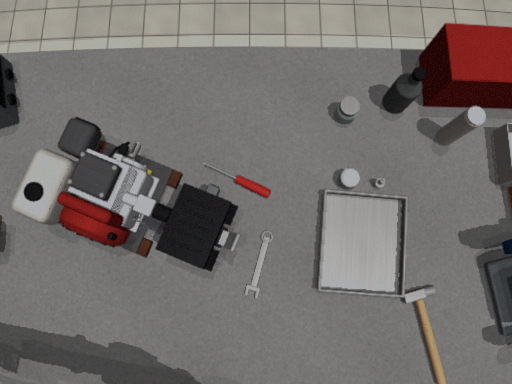

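View pics/a_wrist.png

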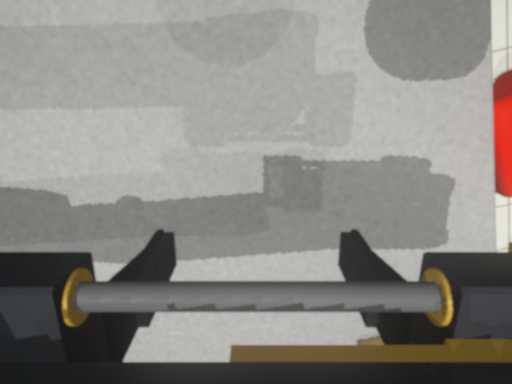

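```bash
cat > h.py <<'E'
import numpy as np, cv2
def ray(p,u,v):
    x=(np.asarray(u,float)-p["cx"])/p["fx"]; y=(np.asarray(v,float)-p["cy"])/p["fy"]
    rd=np.hypot(x,y); r=rd.copy() if hasattr(rd,'copy') else rd
    for _ in range(20): r=rd/(1+p["k1"]*r*r)
    s=1/(1+p["k1"]*r*r)
    d=np.stack([x*s,y*s,np.ones_like(x)],-1)
    T=np.array(p["world_from_camera"]); return T[:3,3], d@T[:3,:3].T
def onz(p,u,v,z):
    o,d=ray(p,u,v); t=(z-o[2])/d[...,2]; return o+d*t[...,None]
def proj(p,X):
    T=np.array(p["world_from_camera"]); c=(np.asarray(X)-T[:3,3])@T[:3,:3]
    s=c[...,:2]/c[...,2:]; r2=(s**2).sum(-1,keepdims=True); s=s*(1+p["k1"]*r2)
    return s*[p["fx"],p["fy"]]+[p["cx"],p["cy"]]
def eng(pose,P):
    x,y,a=pose; P=np.asarray(P,float)/1000
    R=np.array([[np.cos(a),-np.sin(a),0],[np.sin(a),np.cos(a),0],[0,0,1]])
    return P@R.T+[x,y,0]
E
python3 - <<'E'
from cell import *
from h import *
import pickle
P={}
out={}
for n in("top","scene"):
    p=read_camera(n);out[n]=p
    for t in("lid","latch","tray","engine","screwdriver","spanner","piston","sparkplug","filter"):
        m=masks_of(t,p)
        for k in m[:2]: print(n,t,round(k["confidence"],2),k["bbox"],k["pixels"].sum())
        if m: out[n,t]=m[0]["pixels"]
    
pickle.dump(out,open("p.pkl","wb"))
p=out["top"]
for t,z in(("lid",.173),("tray",.032)):
    m=out["top",t].astype(np.uint8)
    c=max(cv2.findContours(m,0,2)[0],key=cv2.contourArea).reshape(-1,2)
    w=onz(p,c[:,0],c[:,1],z)
    r=cv2.minAreaRect((w[:,:2]*1000).astype(np.float32));print(t,r)
for n in("top","scene"):
    im=out[n]["img"].copy()
    for i,t in enumerate(("lid","latch","tray","screwdriver","spanner")):
        if (n,t) in out:
            c=cv2.findContours(out[n,t].astype(np.uint8),0,2)[0];cv2.drawContours(im,c,-1,[(0,255,0),(0,0,255),(255,0,0),(255,255,0),(0,255,255)][i],1)
    cv2.imwrite(f"pics/m_{n}.png",im)
E
```

```text
top lid 0.75 [155.7, 182.9, 236.9, 273.3] 4246
top latch 0.75 [218.7, 228.3, 239.4, 251.1] 326
top latch 0.41 [154.6, 183.0, 237.8, 273.9] 4264
top tray 0.83 [316.5, 187.9, 405.7, 298.2] 8796
top tray 0.61 [207.3, 159.6, 271.4, 198.2] 366
top engine 0.94 [8.6, 115.7, 238.6, 267.8] 18059
top screwdriver 0.76 [208.1, 160.0, 269.9, 198.1] 339
top spanner 0.85 [245.9, 237.5, 271.0, 294.3] 383
top spanner 0.32 [215.6, 230.5, 239.1, 250.9] 324
top piston 0.89 [336.8, 170.4, 363.4, 190.6] 368
top piston 0.68 [215.8, 231.7, 239.0, 249.7] 304
top sparkplug 0.67 [154.0, 182.6, 238.2, 271.6] 4363
top sparkplug 0.49 [374.9, 182.7, 386.1, 186.2] 46
scene lid 0.81 [283.3, 152.9, 375.0, 218.6] 3261
scene lid 0.62 [285.5, 145.9, 510.9, 343.8] 22586
scene latch 0.65 [287.0, 149.2, 309.5, 175.0] 305
scene tray 0.85 [108.8, 148.8, 231.4, 235.0] 6191
scene engine 0.78 [286.5, 146.3, 510.8, 344.5] 22410
scene engine 0.31 [283.4, 151.6, 372.0, 219.7] 3295
scene screwdriver 0.66 [242.4, 237.0, 289.3, 276.6] 526
scene spanner 0.78 [251.4, 179.7, 287.7, 221.5] 316
scene piston 0.54 [290.5, 147.2, 306.0, 177.7] 297
scene piston 0.19 [282.0, 155.1, 375.1, 217.2] 3271
scene sparkplug 0.16 [282.4, 148.8, 510.6, 346.3] 22929
lid ((533.6975708007812, 130.17630004882812), (140.0389404296875, 167.7251739501953), 67.82572174072266)
tray ((502.53936767578125, -287.1840515136719), (230.7503662109375, 270.6061096191406), 85.15380859375)
```

```bash
cat > fit.py <<'E'
from h import *
import pickle
from scipy.optimize import minimize
out=pickle.load(open("p.pkl","rb"))
def box(x0,x1,y0,y1,z0,z1): return np.array([[x,y,z] for x in(x0,x1) for y in(y0,y1) for z in(z0,z1)])
lidp=[box(-60,60,-83,83,145,173)]
for y0,y1 in((32,82),(-82,-32)):
    lidp.append(np.array([[x,y,z+dz] for y in(y0,y1) for (x,z) in((-59,145.5),(-77,151)) for dz in(0,5)]))
W,S=512,4
def sil(p,pose,parts):
    m=np.zeros((384*S,512*S),np.uint8)
    for P in parts:
        q=(proj(p,eng(pose,P))+.5)*S
        h=cv2.convexHull(q.astype(np.float32)).astype(np.int32); cv2.fillConvexPoly(m,h,1)
    return cv2.resize(m.astype(np.float32),(512,384),interpolation=cv2.INTER_AREA)
def cost(v,parts,t,views):
    pose=(v[0],v[1],v[2]); c=0
    for n in views:
        s=sil(out[n],pose,parts); m=out[n,t].astype(np.float32)
        c+=np.abs(s-m).sum()/m.sum()
    return c
def fit(parts,t,x0,views):
    return minimize(cost,x0,args=(parts,t,views),method="Nelder-Mead",options=dict(initial_simplex=np.array([x0]+[list(np.array(x0)+d) for d in([.01,0,0],[0,.01,0],[0,0,.06])]),xatol=1e-4,fatol=1e-4))
if __name__=="__main__":
    for v in(["top"],["scene"],["top","scene"]):
        r=fit(lidp,"lid",[.534,.13,1.18],v);print("lid",v,r.x.round(4),np.degrees(r.x[2]),r.fun)
        E=r.x
    tp=[box(-130,130,-110,110,0,32)]
    for v in(["top"],["scene"],["top","scene"]):
        r=fit(tp,"tray",[.5025,-.287,-.08],v);print("tray",v,r.x.round(4),np.degrees(r.x[2]),r.fun);T=r.x
    print(eng(E,[[-105,0,196],[-70,0,115],[60,0,145],[-77,57,153],[-77,-57,153],[0,0,133]]).round(4))
    np.save("eng.npy",E);np.save("tray.npy",T)
    for n in("top","scene"):
        p=out[n];im=cv2.resize(p["img"],None,fx=3,fy=3,interpolation=cv2.INTER_CUBIC)
        def seg(P,c,ps):
            q=((proj(p,eng(ps,P))+.5)*3).astype(int); cv2.polylines(im,[q.reshape(-1,1,2)],False,c,1)
        for z in(145,173): seg([[-60,-83,z],[60,-83,z],[60,83,z],[-60,83,z],[-60,-83,z]],(0,255,0),E)
        seg([[-105,-20,196],[-105,20,196]],(0,0,255),E)
        seg([[-80,-20,155],[-80,20,155]],(0,0,255),E)
        for z in(0,32): seg([[-130,-110,z],[130,-110,z],[130,110,z],[-130,110,z],[-130,-110,z]],(255,0,0),T)
        if n=="top": cv2.imwrite("pics/f_top.png",im[400:950,400:1000]); cv2.imwrite("pics/f_top2.png",im[500:1000,900:1300])
        else: cv2.imwrite("pics/f_scene.png",im[380:780,750:1300])
E
python3 fit.py
```

```text
lid ['top'] [0.5369 0.1385 1.1899] 68.17756860691155 0.03855098783969879
lid ['scene'] [0.535  0.1378 1.1768] 67.42467348563615 0.0353994183242321
lid ['top', 'scene'] [0.5364 0.1382 1.191 ] 68.23662930945339 0.08118229359388351
tray ['top'] [ 0.5012 -0.2903 -0.0924] -5.296503706436756 0.04316592589020729
tray ['scene'] [ 0.4926 -0.2911 -0.0916] -5.250041124131663 0.053101275116205215
tray ['top', 'scene'] [ 0.4978 -0.2912 -0.0901] -5.1635132224589 0.11960703134536743
[[0.4974 0.0407 0.196 ]
 [0.5104 0.0732 0.115 ]
 [0.5586 0.1939 0.145 ]
 [0.4549 0.0878 0.153 ]
 [0.5607 0.0456 0.153 ]
 [0.5364 0.1382 0.133 ]]
```

View pics/f_top.png

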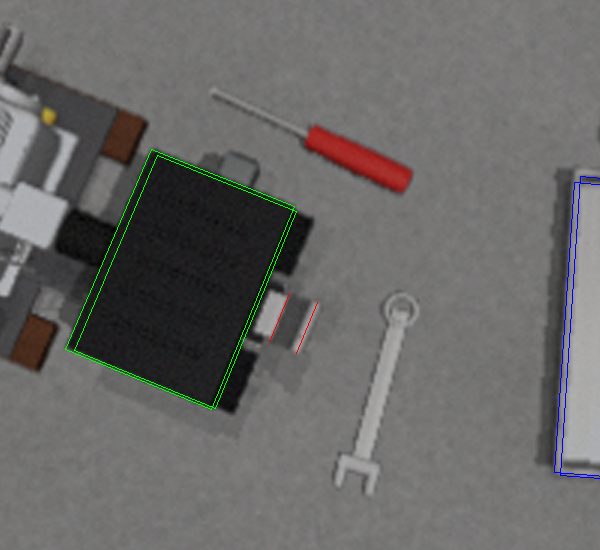

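View pics/f_scene.png

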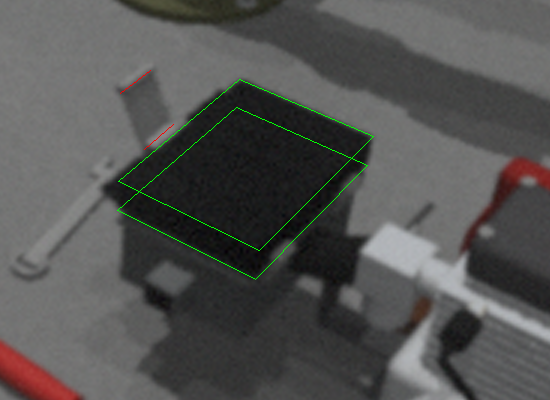

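View pics/f_top2.png

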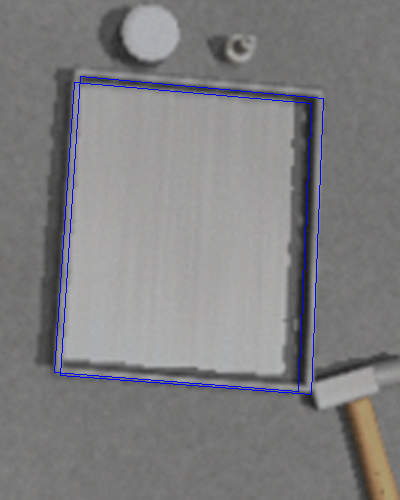

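Emit:
carry_out(increments="0 0 0 -0.005 0 0 9.9; 0 0 0 -0.005 0 0 9.9; 0 0 0 -0.005 0 0 9.9; 0 0 0 -0.005 0 0 9.9; 0 0 0 -0.005 0 0 9.9; 0 0 0 -0.005 0 0 9.9; 0 0 0 -0.005 0 0 9.9; 0 0 0 -0.005 0 0 9.9; 0 0 0 -0.005 0 0 9.9; 0 0 0 -0.005 0 0 9.9", force=20)

```text
time_s: 2.4
tool_pos: [0.1478, 0.6327, 0.3432]
tool_rot: [-180.0, 0.1, 64.6]
force: [0.3, -0.1, 0.4]
grip_width: 0.0014
```

```bash
cat > go.py <<'E'
# usage: go.py ex ey ez [yaw_off pitchdeg]: fingertip target in engine mm -> tool-frame shift/turn
from cell import *
from h import *
import sys
from scipy.spatial.transform import Rotation as Ro
E=np.load("eng.npy")
def tool(): 
    o=get_obs(); R=Ro.from_euler("xyz",o["tool_rot"],degrees=True); return o,np.array(o["tool_pos"]),R
def inv(X):
    a=E[2];R=np.array([[np.cos(a),-np.sin(a),0],[np.sin(a),np.cos(a),0],[0,0,1]]);return ((np.asarray(X)-[E[0],E[1],0])@R)*1000
def report(tgt=None,tilt=0,ext=.07,tz=0):
    o,p,R=tool(); tip=p+R.apply([0,0,ext])
    Rd=Ro.from_euler("z",E[2]+np.radians(tz))*Ro.from_euler("y",tilt,degrees=True)*Ro.from_euler("x",180,degrees=True)
    print("t",round(o["time_s"],2),"tcp",p.round(4),"rot",np.round(o["tool_rot"],1),"tip eng mm",inv(tip).round(1),"F",np.round(o["force"],1),"w",round(o["grip_width"],4),"q",np.round(o["qpos"],0))
    if tgt is not None:
        w=eng(E,tgt)-Rd.apply([0,0,ext]); print("shift tool",R.inv().apply(w-p).round(4),"turn",np.degrees((R.inv()*Rd).as_rotvec()).round(1),"tcp tgt",w.round(3))
if __name__=="__main__":
    a=[float(x) for x in sys.argv[1:]]
    report(a[:3] if a else None,a[3] if len(a)>3 else 0,a[4] if len(a)>4 else .07)
E
python3 go.py -74 0 240
python3 - <<'E'
from fit import *
from go import inv
for n in("spanner","screwdriver"):
    m=out["top",n];v,u=np.nonzero(m);print(n,inv(onz(out["top"],u[[u.argmin(),u.argmax(),v.argmin(),v.argmax()]],v[[u.argmin(),u.argmax(),v.argmin(),v.argmax()]],.008)).round(0).tolist())
E
```

```text
t 2.4 tcp [0.1478 0.6327 0.3432] rot [-1.80e+02  1.00e-01  6.46e+01] tip eng mm [315.1 544.2 273.2] F [ 0.3 -0.1  0.4] w 0.0014 q [ -86.   17.    9.   79.   -3.   84. -103.]
shift tool [-0.3535  0.5679  0.0336] turn [-0.   0.1 -3.7] tcp tgt [0.509 0.069 0.31 ]
spanner [[-164.0, 100.0, 8.0], [-176.0, -49.0, 8.0], [-158.0, -45.0, 8.0], [-169.0, 112.0, 8.0]]
screwdriver [[61.0, -174.0, 8.0], [-126.0, -169.0, 8.0], [61.0, -174.0, 8.0], [-125.0, -150.0, 8.0]]
```

Emit:
carry_out(increments="0 0 0 0 0 0 -3.7; 0 -0.0278 0.0388 0 0 0 0; 0 -0.0278 0.0388 0 0 0 0; 0 -0.0278 0.0388 0 0 0 0; 0 -0.0278 0.0388 0 0 0 0; 0 -0.0278 0.0388 0 0 0 0; 0 -0.0278 0.0388 0 0 0 0; 0 -0.0278 0.0388 0 0 0 0; 0 -0.0278 0.0388 0 0 0 0; 0 -0.0278 0.0388 0 0 0 0; 0 -0.0278 0.0388 0 0 0 0; 0 -0.0278 0.0388 0 0 0 0; 0 -0.0278 0.0388 0 0 0 0; 0 -0.0278 0.0388 0 0 0 0; 0 -0.0278 0.0388 0 0 0 0; 0 0 0 0 0 0 0")

```text
time_s: 4.4
tool_pos: [0.5198, 0.0522, 0.3446]
tool_rot: [179.9, -0.5, 68.4]
force: [0.0, 1.5, -0.1]
grip_width: 0.0003
```

```bash
python3 go.py -74 0 215
python3 - <<'E'
from cell import *
import cv2
for n in("wrist","top"):
    p=read_camera(n);cv2.imwrite(f"pics/b_{n}.png",p["img"])
E
```

```text
t 4.4 tcp [0.5198 0.0522 0.3446] rot [179.9  -0.5  68.4] tip eng mm [-85.4 -16.7 274.6] F [ 0.   1.5 -0.1] w 0.0003 q [-53.   0.  45.  98.  -1.  81. -29.]
shift tool [ 0.0115 -0.0167  0.0596] turn [ 0.1 -0.5  0.2] tcp tgt [0.509 0.069 0.285]
```

View pics/b_wrist.png

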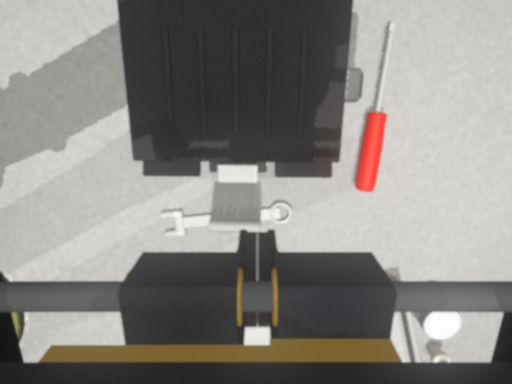

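Run:
```python
import fit
from fit import *
from cell import *
p=read_camera("wrist");out["w"]=p
for t in("lid","latch"):
    m=masks_of(t,p)
    for k in m[:2]: print(t,k["confidence"],k["bbox"],k["pixels"].sum())
    out["w",t]=m[0]["pixels"]
E=np.load("eng.npy")
print(cost(E,lidp,"lid",["w"]))
# ignore above image top: silhouettes clipped
for v in(["w"],["w","top"],["w","top","scene"]):
    r=fit.fit(lidp,"lid",list(E),v);print(v,r.x.round(4),np.degrees(r.x[2]).round(2),r.fun)
# latch tip predicted vs image
im=cv2.resize(p["img"],None,fx=1.5,fy=1.5)
for ps,c in((E,(0,255,0)),(r.x,(0,0,255))):
    for P in([[-105,-20,196],[-105,20,196]],[[-60,-83,173],[60,-83,173],[60,83,173],[-60,83,173],[-60,-83,173]]):
        cv2.polylines(im,[(proj(p,eng(ps,P))*1.5).astype(int).reshape(-1,1,2)],False,c,1)
cv2.imwrite("pics/b2.png",im)
np.save("eng2.npy",r.x)
```

```text
lid 0.9 [122.6, 1.1, 356.3, 182.9] 38764
latch 0.8 [212.4, 171.2, 264.9, 235.4] 3110
0.033254113Traceback (most recent call last):
  File "<stdin>", line 13, in <module>
AttributeError: 'function' object has no attribute 'fit'
```

Run:
```python
from fit import *
from cell import *
p=read_camera("wrist");out["w"]=p
m=masks_of("lid",p);out["w","lid"]=m[0]["pixels"]
E=np.load("eng.npy")
for v in(["w"],["w","top"],["w","top","scene"]):
    r=fit(lidp,"lid",list(E),v);print(v,r.x.round(4),np.degrees(r.x[2]).round(2),r.fun)
im=cv2.resize(p["img"],None,fx=1.5,fy=1.5)
for ps,c in((E,(0,255,0)),(r.x,(0,0,255))):
    for P in([[-105,-20,196],[-105,20,196]],[[-60,-83,173],[60,-83,173],[60,83,173],[-60,83,173],[-60,-83,173]]):
        cv2.polylines(im,[(proj(p,eng(ps,P))*1.5).astype(int).reshape(-1,1,2)],False,c,1)
cv2.imwrite("pics/b2.png",im)
np.save("eng2.npy",r.x)
```

```text
['w'] [0.5377 0.1359 1.1803] 67.63 0.02538946270942688
['w', 'top'] [0.5372 0.1374 1.1804] 67.63 0.07223303616046906
['w', 'top', 'scene'] [0.5367 0.1375 1.1806] 67.65 0.11523395776748657
```

View pics/b2.png

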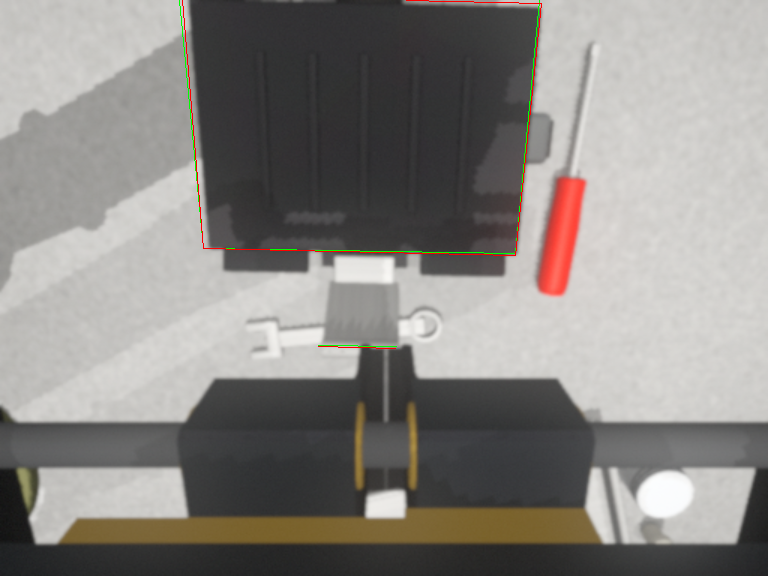

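```bash
cp eng2.npy eng.npy; python3 go.py -74 0 220
```

```text
t 4.75 tcp [0.5181 0.0581 0.3441] rot [180.   -0.6  69. ] tip eng mm [-79.7 -13.  274.1] F [-0.3  0.3 -1. ] w 0.0003 q [-53.   0.  45.  98.  -1.  81. -29.]
shift tool [ 0.0062 -0.0128  0.0542] turn [ 0.  -0.6  1.3] tcp tgt [0.509 0.069 0.29 ]
```

Emit:
carry_out(increments="0 0.0062 -0.0128 0 0 -0.6 1.3; 0 0 0 0.027 0 0 0; 0 0 0 0.027 0 0 0; 0 0 0 0 0 0 0; 0 0 0 0 0 0 0")

```text
time_s: 5.38
tool_pos: [0.5076, 0.0729, 0.2906]
tool_rot: [179.9, -0.2, 68.1]
force: [0.4, -0.3, -0.3]
grip_width: 0.0004
```

```bash
python3 go.py -74 0 174
```

```text
t 5.38 tcp [0.5076 0.0729 0.2906] rot [179.9  -0.2  68.1] tip eng mm [-70.6   2.4 220.6] F [ 0.4 -0.3 -0.3] w 0.0004 q [-54.   1.  44. 104.  -1.  75. -32.]
shift tool [-0.0034  0.0024  0.0466] turn [ 0.1 -0.2  0.4] tcp tgt [0.509 0.069 0.244]
```

Emit:
carry_out(increments="0 -0.0045 0.0024 0 0 0 0; 0 0 0 0.015 0 0 0; 0 0 0 0.015 0 0 0; 0 0 0 0.014 0 0 0; 0 0 0 0 0 0 0")

```text
time_s: 6.0
tool_pos: [0.5088, 0.0677, 0.2449]
tool_rot: [179.9, -0.2, 68.1]
force: [0.5, 0.2, -0.6]
grip_width: 0.0003
```

```bash
python3 go.py -100 0 174
```

```text
t 6.0 tcp [0.5088 0.0677 0.2449] rot [179.9  -0.2  68.1] tip eng mm [-74.9  -0.9 174.9] F [ 0.5  0.2 -0.6] w 0.0003 q [-53.   3.  45. 108.  -2.  70. -30.]
shift tool [-0.0248 -0.0009  0.0008] turn [ 0.1 -0.3  0.4] tcp tgt [0.499 0.045 0.244]
```

Emit:
carry_out(increments="0 -0.010 0 0 0 0 0; 0 -0.010 0 0 0 0 0; 0 -0.010 0.001 0 0 0 0; 0 -0.007 0 0.006 0 0 0; 0 -0.007 0 0.007 0 0 0; 0 -0.006 0 0.008 0 0 0; 0 -0.005 0 0.008 0 0 0; 0 0 0 0 0 0 0")

```text
time_s: 7.0
tool_pos: [0.489, 0.0142, 0.215]
tool_rot: [179.8, -0.5, 68.1]
force: [0.1, 0.9, 1.5]
grip_width: 0.0005
```

```bash
python3 go.py -134.5 0 128;  python3 - <<'E'
from cell import *
import cv2
for n in("scene",):
    p=read_camera(n);cv2.imwrite(f"pics/c_{n}.png",cv2.resize(p["img"][100:300,200:400],None,fx=3,fy=3))
E
```

```text
t 7.0 tcp [0.489  0.0142 0.215 ] rot [179.8  -0.5  68.1] tip eng mm [-131.5   -3.   145. ] F [0.1 0.9 1.5] w 0.0005 q [-51.   1.  47. 113.  -1.  66. -25.]
shift tool [-0.0025 -0.0028  0.017 ] turn [ 0.2 -0.5  0.4] tcp tgt [0.486 0.013 0.198]
```

View pics/c_scene.png

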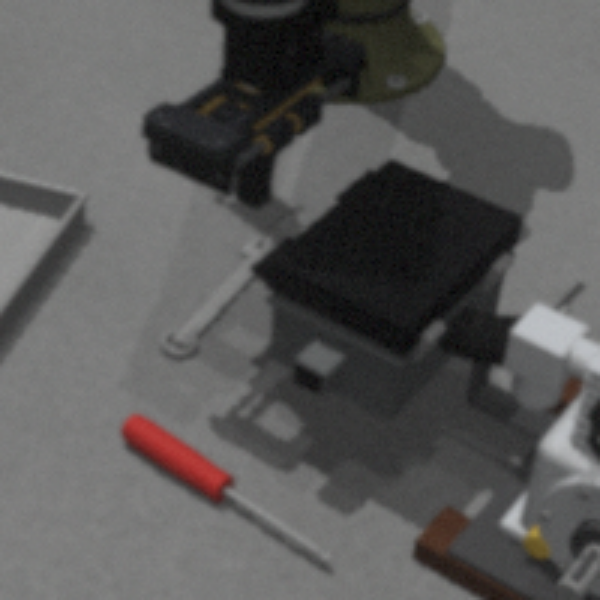

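Emit:
carry_out(increments="0 -0.003 -0.001 0.009 0 0 0; 0 -0.004 0 0.009 0 0 0; 0 -0.006 0 0.008 0 0 0; 0 -0.004 0 0.010 0 0 0; 0 -0.002 0 0.010 0 0 0; 0 0.002 0 0.010 0 0 0; 0 0.002 0 0.010 0 0 0; 0 0.004 0 0.008 0 0 0; 0 0 0 0 0 0 0")

```text
time_s: 8.18
tool_pos: [0.4846, 0.0034, 0.1358]
tool_rot: [179.7, -0.4, 68.1]
force: [-0.6, -0.7, 1.0]
grip_width: 0.0005
```

```bash
python3 go.py -138 0 65;  python3 - <<'E'
from cell import *
import cv2
for n in("scene",):
    p=read_camera(n);cv2.imwrite(f"pics/d_{n}.png",cv2.resize(p["img"][100:300,200:400],None,fx=3,fy=3))
E
```

```text
t 8.18 tcp [0.4846 0.0034 0.1358] rot [179.7  -0.4  68.1] tip eng mm [-143.4   -3.1   65.8] F [-0.6 -0.7  1. ] w 0.0005 q [-48.   8.  48. 118.  -7.  57. -19.]
shift tool [ 0.0059 -0.0027  0.0008] turn [ 0.3 -0.4  0.5] tcp tgt [0.484 0.01  0.135]
```

View pics/d_scene.png

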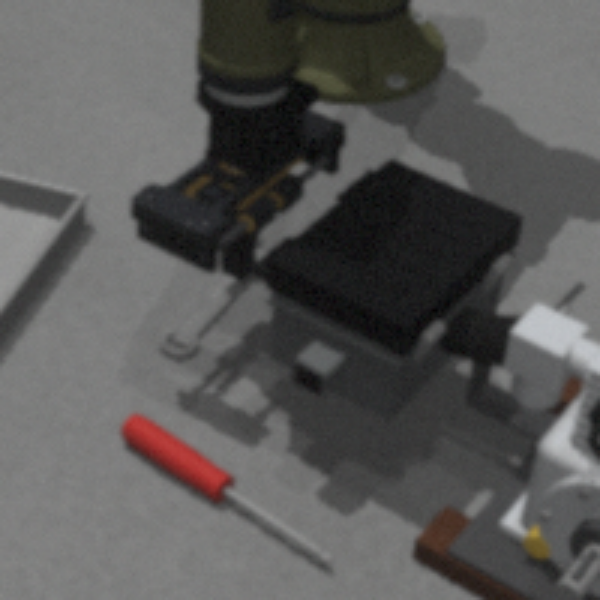

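Emit:
carry_out(increments="0 0.004 0.002 0.002 0 0 0; 0 0.004 0 0.001 0 0 0; 0 -0.03 0 0 0 0 0; 0 -0.03 0 0 0 0 0; 0 0 0.02 -0.03 0 0 0; 0 0 0.025 -0.04 0 8 0; 0 0 0.02 -0.03 0 8 0; 0 0 0 0 0 8 0; 0 0 0 0 0 8 0; 0 0 0 0 0 8 0")

```text
time_s: 9.48
tool_pos: [0.5313, -0.0705, 0.2397]
tool_rot: [178.6, -41.9, 69.6]
force: [0.0, 0.5, -1.0]
grip_width: 0.0006
```

```bash
python3 go.py -97 -57 134 -40;  python3 - <<'E'
from cell import *
import cv2
for n in("scene","top"):
    p=read_camera(n);im=p["img"][100:300,200:400] if n=="scene" else p["img"][150:350,150:350]
    cv2.imwrite(f"pics/e_{n}.png",cv2.resize(im,None,fx=3,fy=3))
E
```

```text
t 9.47 tcp [ 0.5313 -0.0705  0.2397] rot [178.6 -41.9  69.6] tip eng mm [-147.6  -74.2  187.6] F [ 0.   0.5 -1. ] w 0.0006 q [-22.  12.  54. 112. -53.  78.  31.]
shift tool [ 0.0046 -0.0171  0.0737] turn [ 0.1 -1.9  1.5] tcp tgt [ 0.535 -0.016  0.188]
```

View pics/e_scene.png

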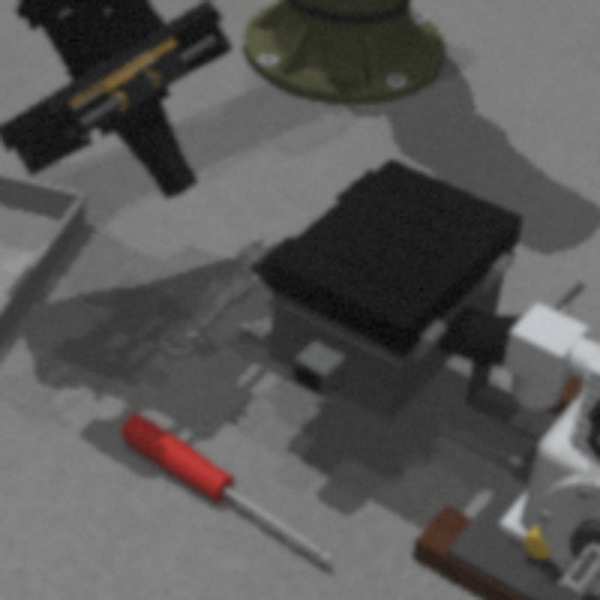

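View pics/e_top.png

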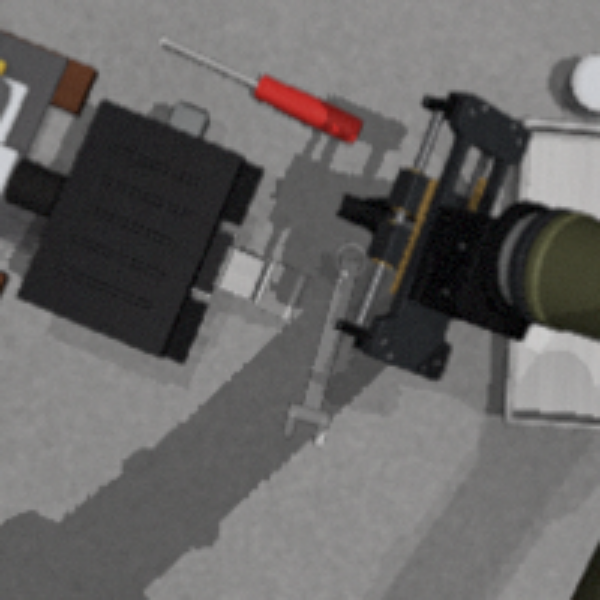

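Emit:
carry_out(increments="0 0.004 -0.017 0 0 -1.9 1.5; 0 0 0 0.025 0 0 0; 0 0 0 0.025 0 0 0; 0 0 0 0.022 0 0 0; 0 0 0 0 0 0 0; 0 0 0 0 0 0 0")

```text
time_s: 10.32
tool_pos: [0.5359, -0.0139, 0.1801]
tool_rot: [-179.8, -39.1, 67.6]
force: [1.3, 0.3, 0.6]
grip_width: 0.0005
```

```bash
cat > lidpath.py <<'E'
import numpy as np
T=np.radians(40); inner=np.array([-np.sin(T),np.cos(T)]); 
def tip(lam,t=14,b=12):
    l=np.radians(lam); R=np.array([[np.cos(l),np.sin(l)],[-np.sin(l),np.cos(l)]]) # x=-fwd
    # lid frame vector (x,z), raising front: rotate so -x goes to +z
    H=np.array([60,145.]); e0=np.array([-136.3,5.6]); d0=np.array([np.cos(np.radians(17)),-np.sin(np.radians(17))])
    e=H+R@e0
    c1=e-t*inner; c2=H+R@(e0+b*d0)
    c=c1 if lam<33 else c2
    return c-9.5*np.array([np.cos(T),np.sin(T)]),e
pr=None
for lam in [0,8,16,24,32,40,48,56,64,72,80,88,96,100]:
    t,e=tip(lam); 
    d=(t-pr) if pr is not None else np.zeros(2); pr=t
    # tool axes: x=(cosT,sinT), z=(sinT,-cosT)
    print(lam,t.round(1),"edge",e.round(1),"d tool x,z",(d@[np.cos(T),np.sin(T)]).round(1),(d@[np.sin(T),-np.cos(T)]).round(1))
E
python3 lidpath.py; python3 go.py -76 -57 135 -40;python3 - <<'E'
from cell import *
import cv2
for n in("scene","wrist"):
    p=read_camera(n);im=p["img"][100:300,200:400] if n=="scene" else p["img"]
    cv2.imwrite(f"pics/g_{n}.png",cv2.resize(im,None,fx=3,fy=3) if n=="scene" else im)
E
```

```text
0 [-74.6 133.8] edge [-76.3 150.6] d tool x,z 0.0 0.0
8 [-72.5 152.7] edge [-74.2 169.5] d tool x,z 13.8 -13.1
16 [-67.8 171.1] edge [-69.5 188. ] d tool x,z 15.5 -11.1
24 [-60.5 188.7] edge [-62.2 205.6] d tool x,z 16.9 -8.8
32 [-50.9 205.1] edge [-52.6 222. ] d tool x,z 17.9 -6.4
40 [-41.6 220.7] edge [-40.8 236.9] d tool x,z 17.2 -5.9
48 [-29.2 233.1] edge [-27. 250.] d tool x,z 17.3 -1.5
56 [-15.3 243.5] edge [-11.6 261.1] d tool x,z 17.4 0.9
64 [-1.00e-01  2.52e+02] edge [  5.3 270. ] d tool x,z 17.1 3.3
72 [ 16.1 258.3] edge [ 23.2 276.4] d tool x,z 16.5 5.7
80 [ 33.1 262.2] edge [ 41.8 280.2] d tool x,z 15.5 7.9
88 [ 50.5 263.7] edge [ 60.8 281.4] d tool x,z 14.3 10.0
96 [ 67.9 262.8] edge [ 79.8 280. ] d tool x,z 12.7 11.9
100 [ 76.5 261.5] edge [ 89.2 278.3] d tool x,z 5.7 6.6
t 10.32 tcp [ 0.5359 -0.0139  0.1801] rot [-179.8  -39.1   67.6] tip eng mm [-96.2 -56.6 125.7] F [1.3 0.3 0.6] w 0.0005 q [-27.  14.  51. 117. -55.  69.  29.]
shift tool [0.0204 0.0002 0.0055] turn [-0.1  0.9 -0. ] tcp tgt [0.543 0.004 0.189]
```

View pics/g_scene.png

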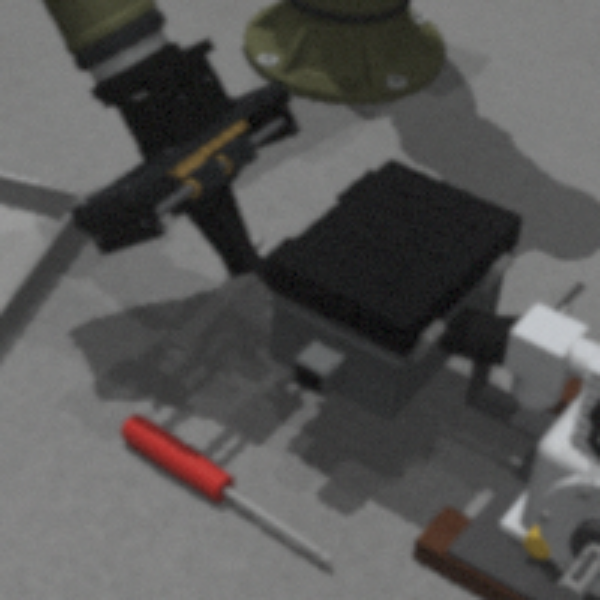

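View pics/g_wrist.png

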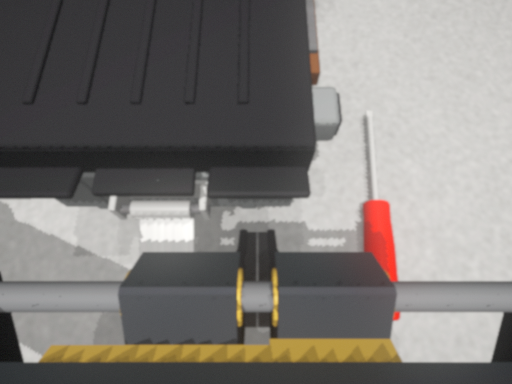

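Emit:
carry_out(increments="0 0.010 0 0.004 0 0.9 0; 0 0.011 0 0.002 0 0 0; 0 0.007 0 -0.0065 0 0 0; 0 0.007 0 -0.0065 0 0 0; 0 0.0075 0 -0.0055 0 0 0; 0 0.0078 0 -0.0055 0 0 0; 0 0.0083 0 -0.0045 0 0 0; 0 0 0 0 0 0 0")

```text
time_s: 11.42
tool_pos: [0.5489, 0.0142, 0.2414]
tool_rot: [179.9, -40.2, 67.6]
force: [0.6, -0.1, -1.1]
grip_width: 0.0005
```

```bash
python3 go.py -50.9 -57 205 -40;python3 - <<'E'
from cell import *
import cv2
for n in("scene",):
    p=read_camera(n);im=p["img"][100:300,200:400] if n=="scene" else p["img"]
    cv2.imwrite(f"pics/h_{n}.png",cv2.resize(im,None,fx=3,fy=3) if n=="scene" else im)
E
```

```text
t 11.43 tcp [0.5489 0.0142 0.2414] rot [179.9 -40.2  67.6] tip eng mm [-64.3 -58.3 187.9] F [ 0.6 -0.1 -1.1] w 0.0005 q [-32.   8.  51. 114. -51.  69.  19.]
shift tool [ 0.0214 -0.0012 -0.0045] turn [ 0.1 -0.2 -0. ] tcp tgt [0.553 0.027 0.259]
```

View pics/h_scene.png

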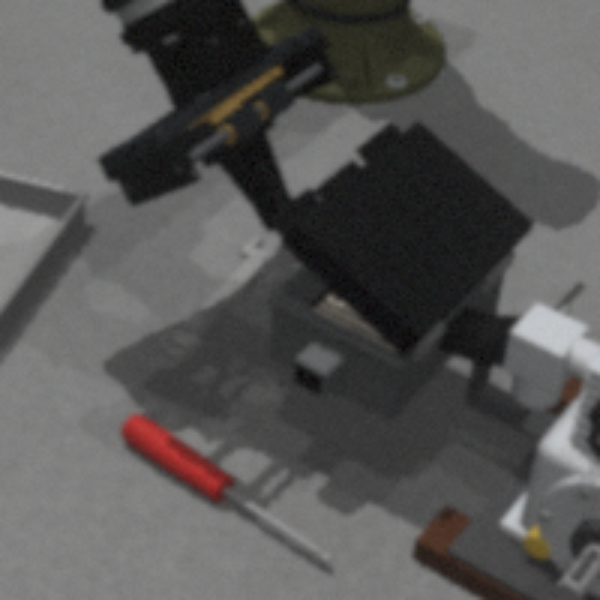

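The lid is lifting on the fingertip (front edge up, filter pleats showing near (345,305) in the crop). Continuing the arc.

Emit:
carry_out(increments="0 0.0105 -0.001 -0.003 0 0 0; 0 0.010 0 -0.003 0 0 0; 0 0.0088 0 -0.003 0 0 0; 0 0.0087 0 -0.003 0 0 0; 0 0.0087 0 -0.001 0 0 0; 0 0.0087 0 -0.001 0 0 0; 0 0.0087 0 0.0005 0 0 0; 0 0.0087 0 0.0005 0 0 0; 0 0.0086 0 0.0015 0 0 0; 0 0.0086 0 0.0017 0 0 0; 0 0 0 0 0 0 0")

```text
time_s: 12.85
tool_pos: [0.573, 0.0773, 0.3106]
tool_rot: [-180.0, -40.1, 67.6]
force: [-0.1, 0.3, -0.2]
grip_width: 0.0003
```

```bash
python3 go.py 16 -57 258 -40;python3 - <<'E'
from cell import *
import cv2
for n in("scene",):
    p=read_camera(n);im=p["img"][100:300,200:400] if n=="scene" else p["img"]
    cv2.imwrite(f"pics/i_{n}.png",cv2.resize(im,None,fx=3,fy=3) if n=="scene" else im)
E
```

```text
t 12.85 tcp [0.573  0.0773 0.3106] rot [-180.   -40.1   67.6] tip eng mm [  3.3 -56.5 257.1] F [-0.1  0.3 -0.2] w 0.0003 q [-38.   3.  48. 108. -46.  68.   5.]
shift tool [0.0105 0.0006 0.0075] turn [ 0.  -0.1 -0. ] tcp tgt [0.578 0.089 0.312]
```

View pics/i_scene.png

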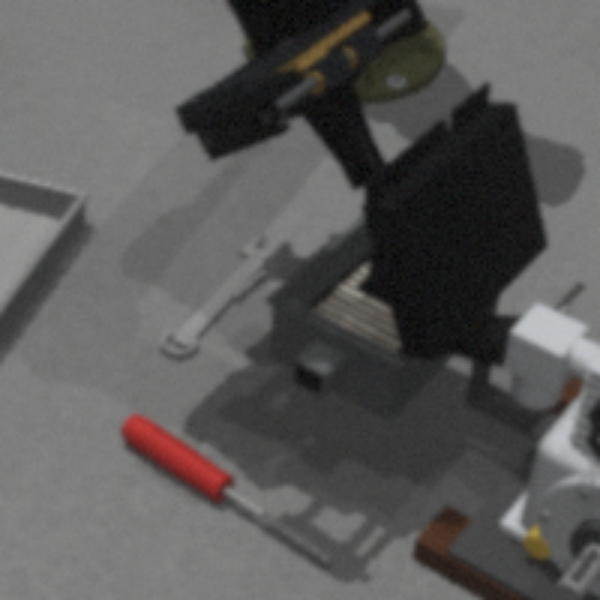

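Emit:
carry_out(increments="0 0.0105 0 0.0075 0 0 0; 0 0.0078 0 0.004 0 0 0; 0 0.0078 0 0.004 0 0 0; 0 0.0072 0 0.005 0 0 0; 0 0.0072 0 0.005 0 0 0; 0 0 0 0 0 0 0")

```text
time_s: 13.65
tool_pos: [0.5921, 0.1241, 0.3168]
tool_rot: [-179.9, -40.1, 67.5]
force: [-0.1, 0.2, 0.0]
grip_width: 0.0005
```

```bash
python3 go.py 68 -57 262 -40;python3 - <<'E'
from cell import *
import cv2
for n in("scene",):
    p=read_camera(n);im=p["img"][100:300,200:400] if n=="scene" else p["img"]
    cv2.imwrite(f"pics/j_{n}.png",cv2.resize(im,None,fx=3,fy=3) if n=="scene" else im)
E
```

```text
t 13.65 tcp [0.5921 0.1241 0.3168] rot [-179.9  -40.1   67.5] tip eng mm [ 53.8 -56.3 263.3] F [-0.1  0.2  0. ] w 0.0005 q [-40.   5.  46. 106. -47.  65.   1.]
shift tool [0.0102 0.0007 0.0101] turn [-0.  -0.1 -0.1] tcp tgt [0.598 0.137 0.316]
```

View pics/j_scene.png

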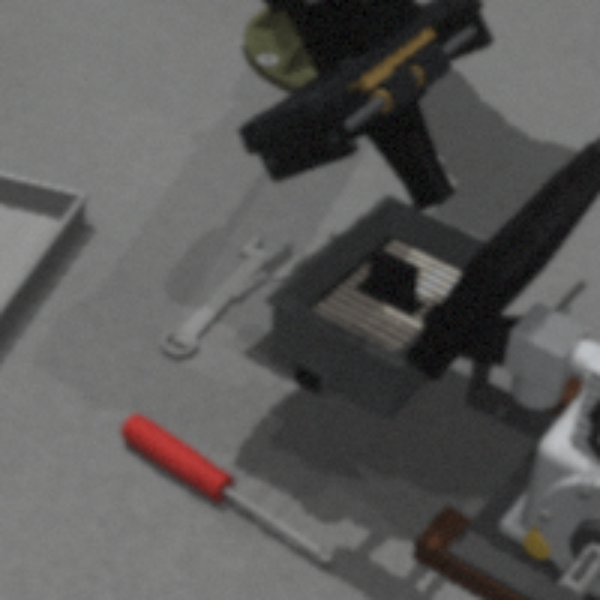

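Emit:
carry_out(increments="0 0 0 -0.02 0 0 0; 0 0 -0.011 0 0 -8 0; 0.5 0 -0.011 0 0 -8 0; 0.5 0 -0.011 0 0 -8 0; 0.5 0 -0.011 0 0 -8 0; 0.5 0 -0.011 0 0 -8 0; 0.5 0 0 0 0 0 0; 0.5 0 0 0 0 0 0")

```text
time_s: 14.7
tool_pos: [0.537, 0.1191, 0.3415]
tool_rot: [179.6, 0.6, 66.2]
force: [0.7, -0.8, -0.6]
grip_width: 0.0426
```

```bash
python3 go.py 0 0 165 0;python3 - <<'E'
from cell import *
from h import *
p=read_camera("scene");cv2.imwrite("pics/k_scene.png",cv2.resize(p["img"][60:300,200:440],None,fx=2.5,fy=2.5))
w=read_camera("wrist")
im=w["img"].copy()
E=np.load("eng.npy")
for t in("filter_grip","filter"):
    for k in masks_of(t,w)[:2]:
        print(t,k["confidence"],k["bbox"],k["pixels"].sum())
        c=cv2.findContours(k["pixels"].astype(np.uint8),0,2)[0];cv2.drawContours(im,c,-1,(0,255,0),1)
fin=[[-20,-6,151],[20,-6,151],[20,6,151],[-20,6,151],[-20,-6,151]]
cv2.polylines(im,[proj(w,eng(E,fin)).astype(int).reshape(-1,1,2)],False,(0,0,255),1)
cv2.imwrite("pics/k_wrist.png",im)
E
```

```text
t 14.7 tcp [0.537  0.1191 0.3415] rot [179.6   0.6  66.2] tip eng mm [-17.6  -7.7 271.5] F [ 0.7 -0.8 -0.6] w 0.0426 q [-52.   5.  39.  94.  -3.  82. -36.]
shift tool [ 0.0178 -0.0083  0.1063] turn [ 0.4  0.6 -1.4] tcp tgt [0.537 0.137 0.235]
filter_grip 0.65 [170.5, 100.9, 320.4, 198.0] 12671
filter 0.66 [173.0, 105.3, 319.3, 198.9] 12687
filter 0.32 [173.8, 244.8, 298.3, 266.7] 943
```

View pics/k_scene.png

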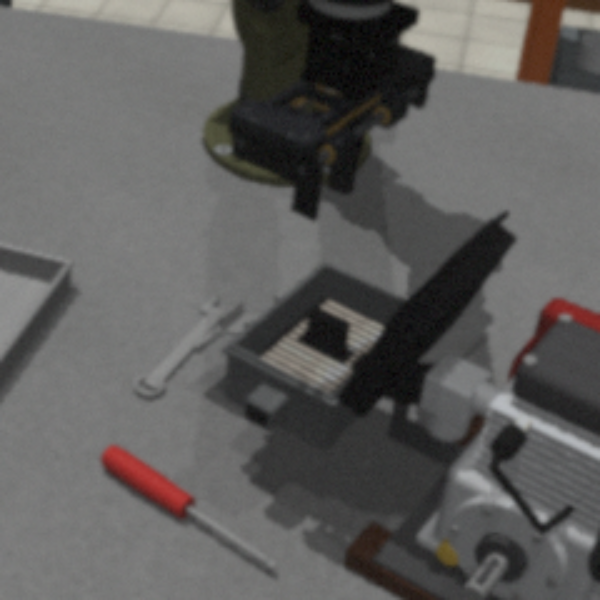

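View pics/k_wrist.png

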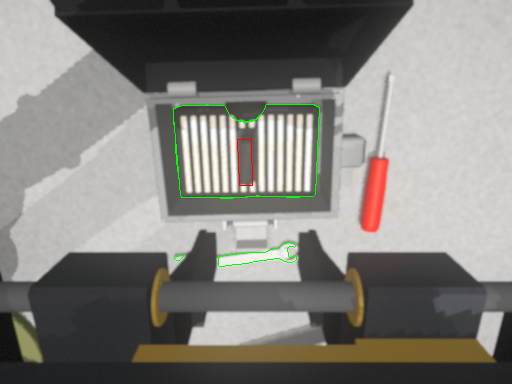

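```bash
python3 - <<'E'
from cell import *
from h import *
w=read_camera("wrist");E=np.load("eng.npy")
im=cv2.resize(w["img"][90:215,140:350],None,fx=3.5,fy=3.5,interpolation=cv2.INTER_CUBIC)
im=cv2.convertScaleAbs(im,alpha=2,beta=20)
for P,c in(([[-20,-6,151],[20,-6,151],[20,6,151],[-20,6,151],[-20,-6,151]],(0,0,255)),([[-45,-69,111],[45,-69,111],[45,69,111],[-45,69,111],[-45,-69,111]],(0,255,0)),([[-55,-80,140],[55,-80,140],[55,80,140],[-55,80,140],[-55,-80,140]],(255,0,0))):
    cv2.polylines(im,[((proj(w,eng(E,P))-[140,90])*3.5).astype(int).reshape(-1,1,2)],False,c,1)
cv2.imwrite("pics/l.png",im)
E
python3 go.py 0 0 165 0
```

```text
t 14.95 tcp [0.5365 0.1198 0.3409] rot [179.7   0.7  66.3] tip eng mm [-17.2  -6.9 271. ] F [-0.5  0.1 -0.1] w 0.0434 q [-52.   5.  39.  94.  -3.  82. -36.]
shift tool [ 0.0175 -0.0075  0.1057] turn [ 0.3  0.7 -1.4] tcp tgt [0.537 0.137 0.235]
```

View pics/l.png

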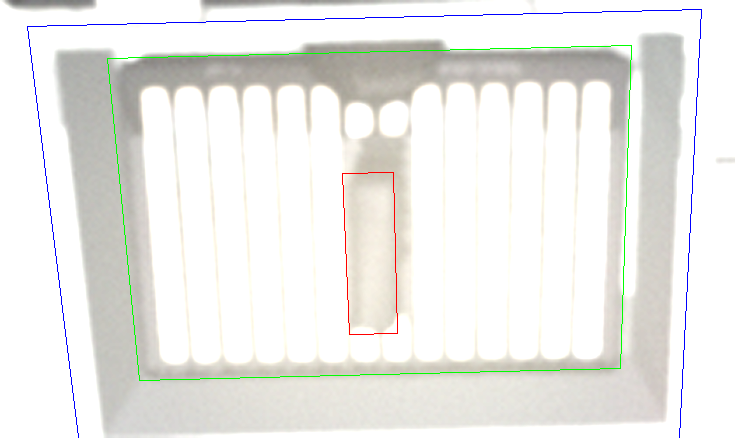

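Emit:
carry_out(increments="0.5 0.0175 -0.0065 0 0 0.7 -1.4; 0.5 0 0 0.035 0 0 0; 0.5 0 0 0.035 0 0 0; 0.5 0 0 0.033 0 0 0; 0.5 0 0 0 0 0 0; 0.5 0 0 0 0 0 0")

```text
time_s: 15.7
tool_pos: [0.5393, 0.1451, 0.2367]
tool_rot: [179.6, -0.5, 68.1]
force: [-0.0, 0.7, 0.9]
grip_width: 0.0434
```

```bash
python3 go.py 0 -1 116 0
```

```text
t 15.7 tcp [0.5393 0.1451 0.2367] rot [179.6  -0.5  68.1] tip eng mm [8.700e+00 1.000e-01 1.667e+02] F [-0.   0.7  0.9] w 0.0434 q [-51.  10.  38. 102.  -7.  69. -34.]
shift tool [-0.0085  0.0012  0.0506] turn [ 0.4 -0.5  0.4] tcp tgt [0.538 0.137 0.186]
```

Emit:
carry_out(increments="0.5 -0.0085 0.001 0 0.4 -0.5 0.4; 0.5 0 0 0.017 0 0 0; 0.5 0 0 0.017 0 0 0; 0.5 0 0 0.015 0 0 0; 0.5 0 0 0 0 0 0; 0.5 0 0 0 0 0 0")

```text
time_s: 16.45
tool_pos: [0.5381, 0.1369, 0.1864]
tool_rot: [179.9, -0.2, 67.7]
force: [-0.2, -0.6, -0.3]
grip_width: 0.0433
```

```bash
python3 go.py 0 -1 116 0;python3 - <<'E'
from cell import *
from h import *
p=read_camera("scene");cv2.imwrite("pics/n_scene.png",cv2.resize(p["img"][60:300,200:440],None,fx=2.5,fy=2.5))
E
```

```text
t 16.45 tcp [0.5381 0.1369 0.1864] rot [179.9  -0.2  67.7] tip eng mm [ 1.000e-01 -1.500e+00  1.164e+02] F [-0.2 -0.6 -0.3] w 0.0433 q [-50.  13.  37. 106.  -9.  64. -32.]
shift tool [ 0.     -0.0004  0.0004] turn [ 0.1 -0.2  0. ] tcp tgt [0.538 0.137 0.186]
```

View pics/n_scene.png

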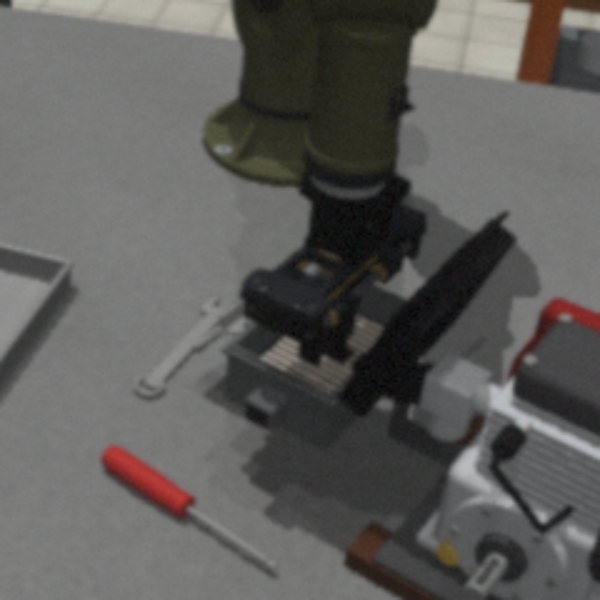

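Clear of the lid; fingers straddle the fin. Closing.

Emit:
carry_out(increments="0 0 0 0 0 0 0; 0 0 0 0 0 0 0; 0 0 0 0 0 0 0; 0 0 0 0 0 0 0; 0 0 0 0 0 0 0; 0 0 0 0 0 0 0", force=30)

```text
time_s: 17.25
tool_pos: [0.5385, 0.1373, 0.1876]
tool_rot: [179.9, -0.3, 67.7]
force: [0.1, 0.7, 0.1]
grip_width: 0.0116
```

Emit:
carry_out(increments="0 0 0 -0.01 0 0 0; 0 0 0 -0.01 0 0 0; 0 0 0 -0.015 0 0 0; 0 0 0 -0.015 0 0 0; 0 0 0 0 0 0 0")

```text
time_s: 17.88
tool_pos: [0.5386, 0.137, 0.2418]
tool_rot: [179.8, -0.3, 67.7]
force: [-0.1, 0.1, -1.3]
grip_width: 0.0115
```

```bash
python3 go.py 0 -1 240 0;python3 - <<'E'
from cell import *
from h import *
p=read_camera("scene");cv2.imwrite("pics/o_scene.png",cv2.resize(p["img"][60:300,200:440],None,fx=2.5,fy=2.5))
E
```

```text
t 17.88 tcp [0.5386 0.137  0.2418] rot [179.8  -0.3  67.7] tip eng mm [  0.6  -2.1 171.8] F [-0.1  0.1 -1.3] w 0.0115 q [-51.  10.  38. 102.  -6.  70. -34.]
shift tool [ 0.0001 -0.0007 -0.0682] turn [ 0.2 -0.3  0. ] tcp tgt [0.538 0.137 0.31 ]
```

View pics/o_scene.png

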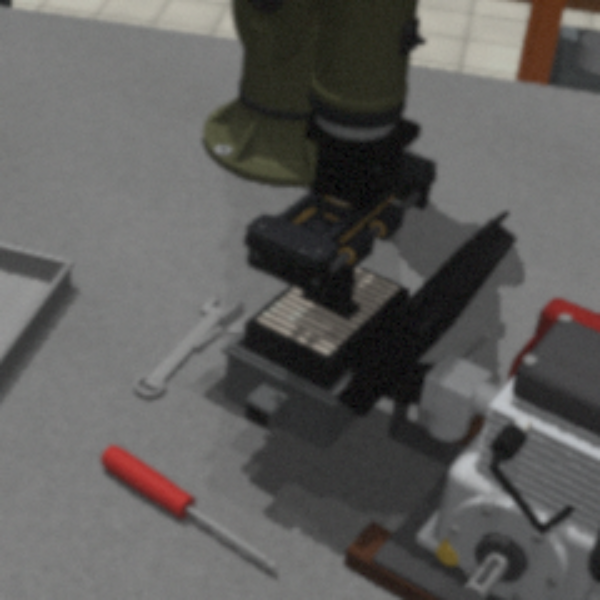

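Emit:
carry_out(increments="0 0 0 -0.015 0 0 0; 0 0 0 -0.018 0 0 0; 0 0 0 -0.015 0 0 0; 0 -0.01 0.003 -0.008 0 0 0; 0 -0.02 0.006 0 0 0 0; 0 -0.03 0.009 0 0 0 0; 0 -0.04 0.0125 0 0 0 0; 0 -0.04 0.0125 0 0 0 0; 0 -0.04 0.0125 0 0 0 0; 0 -0.04 0.0125 0 0 0 0; 0 -0.04 0.0125 0 0 0 0; 0 -0.04 0.0125 0 0 0 0; 0 -0.04 0.0125 0 0 0 0; 0 -0.03 0.009 0 0 0 0; 0 -0.02 0.006 0 0 0 0; 0 -0.01 0.003 0 0 0 0; 0 0 0 0 0 0 0; 0 0 0 0 0 0 0")

```text
time_s: 20.18
tool_pos: [0.4817, -0.3115, 0.2948]
tool_rot: [-179.6, -0.1, 66.6]
force: [0.2, 0.3, -2.4]
grip_width: 0.012
```

Run:
```python
from go import *
o,p,R=tool();T=np.load("tray.npy");print(o["time_s"],p.round(4),o["tool_rot"],o["grip_width"],o["force"])
print(R.inv().apply(np.array([.5,-.291,.111])-p).round(4))
for n in("scene","top"):
    q=read_camera(n);cv2.imwrite(f"pics/q_{n}.png",q["img"])
```

```text
20.175 [ 0.4817 -0.3115  0.2948] [-1.79558634e+02 -6.59521855e-02  6.66014153e+01] 0.012004972306034561 [ 0.15013034  0.32084999 -2.40967162]
[0.0259 0.0101 0.1837]
```

View pics/q_scene.png

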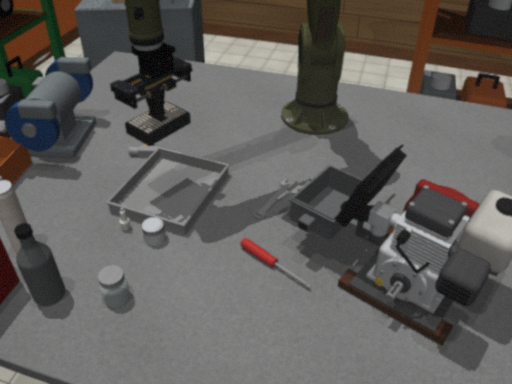

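View pics/q_top.png

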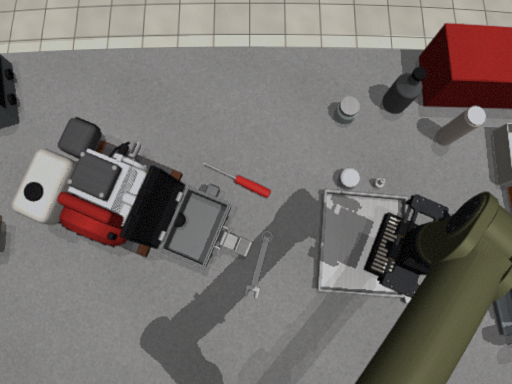

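Emit:
carry_out(increments="0 0.012 0.005 0.005 -0.3 0 0; 0 0.012 0.005 0.02 0 0 0; 0 0 0 0.035 0 0 0; 0 0 0 0.04 0 0 0; 0 0 0 0.035 0 0 0; 0 0 0 0.02 0 0 0; 0 0 0 0.01 0 0 0; 0 0 0 0 0 0 0; 0 0 0 0 0 0 0")

```text
time_s: 21.4
tool_pos: [0.5074, -0.2818, 0.1192]
tool_rot: [-179.8, -0.2, 67.4]
force: [0.8, -0.6, -2.0]
grip_width: 0.0115
```

Run:
```python
from go import *
o,p,R=tool();print(o["time_s"],p.round(4),o["tool_rot"].round(2),o["grip_width"],o["force"])
print(R.inv().apply(np.array([.5,-.291,.111])-p).round(4))
q=read_camera("scene");cv2.imwrite(f"pics/r_scene.png",cv2.resize(q["img"][60:260,80:280],None,fx=3,fy=3))
```

```text
21.4 [ 0.5074 -0.2818  0.1192] [-179.81   -0.24   67.4 ] 0.011509537988964397 [ 0.76342808 -0.59734976 -2.02802968]
[-0.0114 -0.0033  0.0082]
```

View pics/r_scene.png

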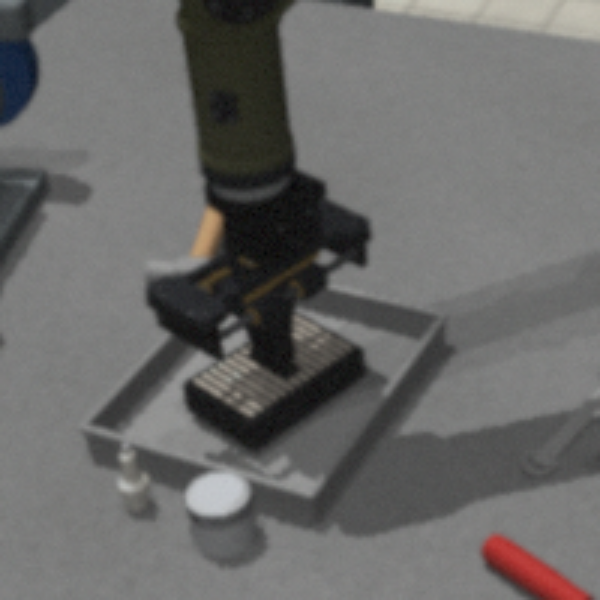

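Level, well inside the walls, about 8 mm above the floor. Lowering gently.

Emit:
carry_out(increments="0 0 0 0.003 0 0 0; 0 0 0 0.002 0 0 0; 0 0 0 0.002 0 0 0; 0 0 0 0.0015 0 0 0; 0 0 0 0 0 0 0")

```text
time_s: 22.08
tool_pos: [0.5085, -0.2824, 0.1122]
tool_rot: [180.0, -0.3, 67.4]
force: [-0.2, 0.3, -1.8]
grip_width: 0.0115
```

Emit:
carry_out(increments="0 0 0 0.001 0 0 0; 0 0 0 0 0 0 0")

```text
time_s: 22.32
tool_pos: [0.5086, -0.2826, 0.1117]
tool_rot: [179.9, -0.3, 67.4]
force: [0.2, -0.5, -1.5]
grip_width: 0.0115
```

Emit:
carry_out(increments="0 0 0 0.001 0 0 0; 0 0 0 0.001 0 0 0; 0 0 0 0 0 0 0")

```text
time_s: 22.7
tool_pos: [0.5088, -0.2828, 0.1118]
tool_rot: [180.0, -0.4, 67.4]
force: [-0.7, 0.4, -3.0]
grip_width: 0.0117
```

Emit:
carry_out(increments="0 0 0 0.001 0 0 0; 0 0 0 0.001 0 0 0; 0 0 0 0 0 0 0")

```text
time_s: 23.08
tool_pos: [0.5089, -0.283, 0.1118]
tool_rot: [180.0, -0.5, 67.4]
force: [-0.4, -0.7, -1.2]
grip_width: 0.0117
```

Emit:
carry_out(increments="0 0 0 0.003 0 0 0; 0 0 0 0 0 0 0")

```text
time_s: 23.32
tool_pos: [0.5092, -0.2834, 0.1119]
tool_rot: [180.0, -0.6, 67.4]
force: [0.3, 0.7, -1.4]
grip_width: 0.012
```

Run:
```python
from go import *
for i in range(6):
    o=get_obs();print(o["tool_pos"][2].round(4),o["force"].round(2)); q=read_camera("scene")
cv2.imwrite(f"pics/s_scene.png",cv2.resize(q["img"][120:260,100:240],None,fx=4,fy=4))
```

```text
0.1119 [ 0.3   0.73 -1.4 ]
0.1117 [ 0.44  0.49 -1.27]
0.1115 [-0.31  0.76  3.55]
0.1115 [-0.66 -0.17  4.24]
0.1116 [1.14 0.15 4.58]
0.1116 [-0.66 -0.45  3.21]
```

View pics/s_scene.png

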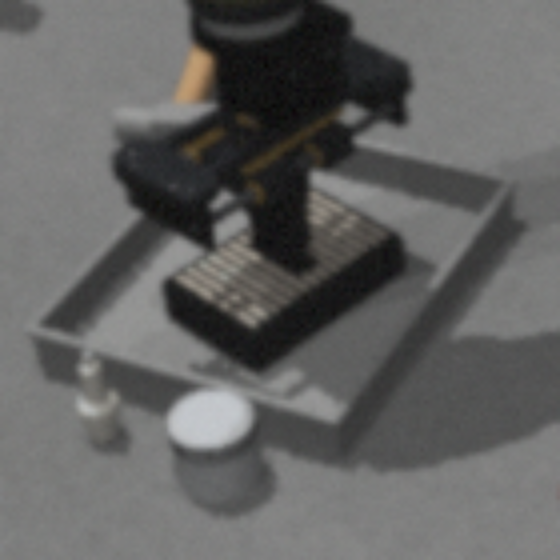

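The force turned to about +4 N upward, so the cartridge is on the tray floor. Releasing, then rising straight up.

Emit:
carry_out(increments="0.4 0 0 0 0 0 0; 0.4 0 0 0 0 0 0; 0.4 0 0 0 0 0 0; 0.4 0 0 0 0 0 0; 0.4 0 0 0 0 0 0; 0.4 0 0 -0.01 0 0 0; 0.4 0 0 -0.02 0 0 0; 0.4 0 0 -0.04 0 0 0; 0.4 0 0 -0.05 0 0 0; 0.4 0 0 -0.05 0 0 0; 0.4 -0.03 0 -0.02 0 0 0; 0.4 0 0 0 0 0 0; 0.4 0 0 0 0 0 0; 0.4 0 0 0 0 0 0")

```text
time_s: 25.38
tool_pos: [0.4963, -0.3135, 0.3147]
tool_rot: [179.7, -0.7, 67.3]
force: [0.4, 0.7, -0.1]
grip_width: 0.035
```

Run:
```python
from go import *
o=get_obs();print(o["time_s"],o["tool_pos"],o["grip_width"],o["joint_velocities"].round(1))
for n in("scene","top","wrist"):
    q=read_camera(n);cv2.imwrite(f"pics/z_{n}.png",q["img"])
```

```text
25.375 [ 0.49629782 -0.31353409  0.31469455] 0.034976743328693195 [-0.5 -0.  -0.5  0.3 -0.4  0.2 -0.2]
```

View pics/z_scene.png

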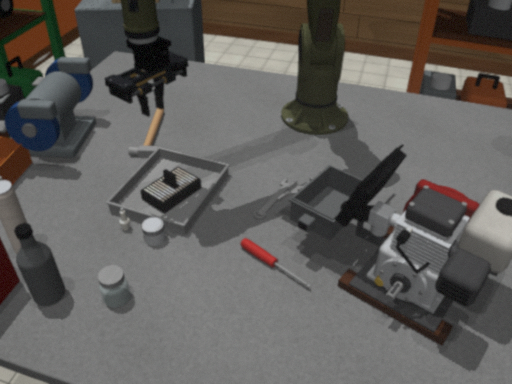

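View pics/z_top.png

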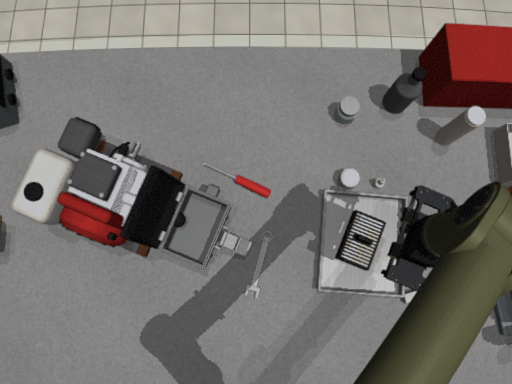

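View pics/z_wrist.png

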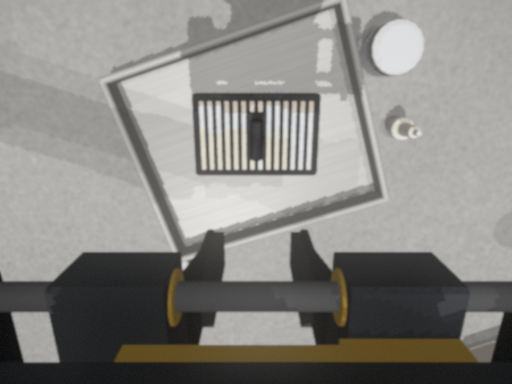

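Run:
```python
from go import *
import pickle
q=read_camera("top");p=read_camera("scene")
old=pickle.load(open("p.pkl","rb"))
im=cv2.resize(q["img"][200:280,200:290],None,fx=7,fy=7,interpolation=cv2.INTER_CUBIC)
for th,c in((1.6,(0,0,255)),(1.9,(0,255,0)),(2.2,(255,0,0))):
    a=np.radians(23.4)+th;r=88.2
    P=[[-70-r*np.sin(a),y,115+r*np.cos(a)] for y in(-20,20)]
    cv2.polylines(im,[((proj(q,eng(E,P))-[200,200]+.5)*7).astype(int).reshape(-1,1,2)],False,c,1)
cv2.imwrite("pics/zz.png",im)
im2=p["img"].copy()
for lam,c in((1.57,(0,0,255)),(1.9,(0,255,0))):
    P=[[60-120*np.cos(lam)-28*np.sin(lam)*-1, y,145+120*np.sin(lam)+28*np.cos(lam)] for y in(-83,83)]
    cv2.polylines(im2,[proj(p,eng(E,P)).astype(int).reshape(-1,1,2)],False,c,1)
cv2.imwrite("pics/zy.png",cv2.resize(im2[120:260,270:430],None,fx=4,fy=4))
for n,pp,o in(("top",q,old["top"]),("scene",p,old["scene"])):
  for t in("screwdriver","spanner","piston","sparkplug"):
    m=masks_of(t,pp); print(n,t,m[0]["bbox"] if m else None)
```

```text
top screwdriver [214.5, 162.5, 272.3, 199.3]
top spanner [242.6, 234.6, 268.9, 297.0]
top piston [335.6, 172.9, 363.8, 190.3]
top sparkplug None
scene screwdriver [244.2, 238.8, 302.7, 284.8]
scene spanner None
scene piston [143.8, 218.7, 167.3, 247.7]
scene sparkplug [120.2, 214.2, 128.6, 232.2]
```

View pics/zz.png

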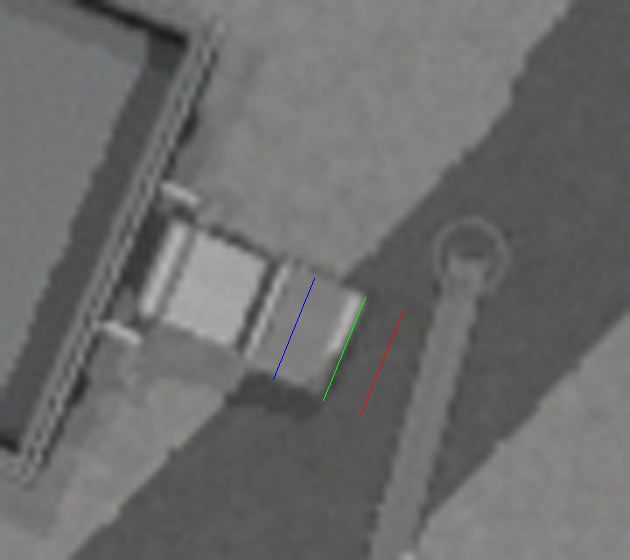

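View pics/zy.png

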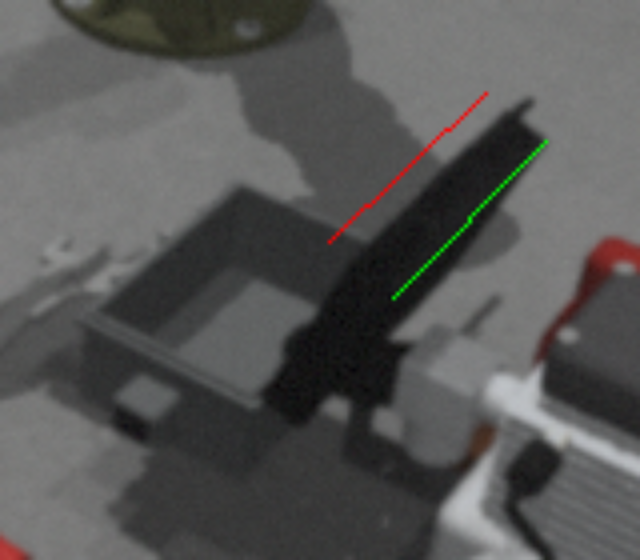

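Latch about 1.9 rad, lid on its stop at 1.9 rad, bystanders in place. Handing in.

```bash
python3 -c "
from cell import *
print(sign_off())"
```

```text
the job is handed in; nothing more can be done
None
```

The job is done and handed in at about 26 s of the 70 s allowed; no verdict came back.

- **Latch:** I swung it down with a shut fingertip, and the last top picture shows it hanging at about 1.9 rad. The tool force read no more than about 1.5 N at the points where I checked it.
- **Lid:** I lifted it by the -y lip. It went over past upright on its own just ahead of the finger. The last scene picture shows it resting open at about 1.9 rad.
- **Filter:** I lifted it by its grip and lowered it until the force turned upward (about 4 N), then let go. The last pictures show it flat in the tray, grip up, clear of the walls, with the gripper well above it.
- **Bystanders:** The screwdriver, spanner, piston and spark plug look unmoved against the first pictures. In the final check the network missed the spark plug in the top view and the spanner in the scene view, but each was found in the other view.
- **Small disagreements:** The top and scene fits of the tray differed by about 9 mm in x, and short moves overshot by up to 20 mm. I corrected for the overshoot each time before making contact, and the tray left ample room.

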